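# Shut off the marked air valve under the sliding cover

### The job

One air line of this screwdriving bench must be shut off. Push the white cover of the grey valve box along its rails, without lifting it, all the way over the closed half of the box; then push the handle of the valve that has the round disc on its pivot clockwise until it is fully shut against its stop. Leave the plain valve's handle and the loose things around the box as they are.

Things in the scene. Friction and masses are not known exactly. Their poses are not given: they have to be found in the camera images.
- valve_box: Fixed grey box, 50 mm tall; rails on its long sides rise to 56 mm. Origin: on the table under the middle of the open-topped valve bay; box y is its length, z up. Bay: x -75 to +65, y -125 to +125 mm, floor at height 6, walls to 50 mm. Closed flat-topped half, over which the cover runs: y +125 to +370 mm. End ledge, 50 mm high: y -133 to -198 mm.
- cover (a joint): Position of the cover along the box, in m: 0 = right over the bay (hiding both valves), growing as it slides along the box's +y over the closed housing, to its end stop at 0.24. Moves against about 2 N of friction and stays where it is left. Starts between 0 and 0.02.
- cover_lift (a joint): Height in m that the cover has been raised off its seat; 0 = resting. Only its weight (0.45 kg) keeps it down.
- cover_rib (a point): Middle of the upright bare-metal rib on the white cover plate (154 x 256 mm, 6 mm thick, top face 58 mm above the table). The rib is 100 mm long along the box's x, 10 mm thick along the box's y and rises 29 mm from the plate, to 87 mm above the table; this point is at 72 mm. It stands 75 mm to the -y side of the plate's middle.
- handle_marked (a joint): Angle (rad) of the marked handle: 0 = open (points along the box's -x, towards the robot), growing clockwise seen from above to pi/2 = shut against its stop (points along the box's +y); the whole valve may sit up to 0.08 rad askew. About 0.2 N m of friction; stays where it is left. Starts at 0 to 0.2.
- pivot_marked (a point): On the vertical axis of the marked handle, 33 mm above the table (handle mid-height). A flat round metal disc 40 mm across lies on top of this pivot (disc top at 46 mm). The marked valve may be either of the two, whose pivots are at box x +30 mm, box y -60 and +50 mm, so the line between the pivots runs along the box's y.
- tip_marked (a point): Outer end of the marked handle, 60 mm from its pivot, at mid-height (33 mm above the table). The handle is a straight steel bar 12 mm wide and 14 mm high (26 to 40 mm above the table); under its swing the bay is clear down to the floor at 6 mm.
- pivot_plain (a point): As pivot_marked, for the other valve, which has no disc, only a 12 mm nut on its pivot. To be left alone.
- tip_plain (a point): Outer end of the plain handle (same bar, 60 mm from its pivot). It starts 0 to 0.2 rad from its open direction, like the marked one, and must stay where it is.
- coupling: small brass pneumatic coupling, 22 mm across, 32 mm tall, standing on the box's 65 mm wide end ledge (50 mm above the table); bystander, origin under its centre
- muffler: small copper-coloured silencer, 26 mm across, 40 mm tall, on the table on the robot's side of the box; bystander, origin under its centre
- tape_roll: clear roll ring, 90 mm across, 20 mm tall, lying behind the box; bystander, origin under its centre
- screw_cup: small open steel cup, 64 mm across, 30 mm tall, behind the box; bystander, origin under its centre
- wrench: steel wrench 160 mm long, lying on the table on the robot's side of the box; bystander
- dispenser: white bottle with black cap, 64 mm across, 130 mm tall, left of the box; bystander, origin under its centre
- bit_block: black block 50 x 90 x 30 mm with four steel bits standing 25 mm out of it, right of the box; bystander, origin under its centre

How it is judged:
On the way, in this order (a step that is already met when the one before it is completed fails the run):
1. the cover is slid right aside, still on its seat (value of joint cover above 0.215 m and value of joint cover_lift below 0.006 m), for 0.2 s.
2. the marked handle is pushed shut (value of joint handle_marked above 1.43 rad), for 0.2 s.
At the end, for the whole second after the job is handed in: The cover is within 25 mm of its end stop over the closed half and rests on its seat (raised less than 6 mm), the marked handle is at least 1.43 rad (82 degrees) round, the plain handle's end is within 15 mm and every loose bystander within 20 mm of where it started (all of step 1 and value of joint handle_marked above 1.43 rad and distance of tip_plain from where it was at the start of the episode below 0.015 m and distance of each of coupling, muffler, tape_roll, screw_cup, wrench, dispenser, bit_block from where it was at the start of the episode below 0.02 m); the robot touches nothing.
It fails at once if the cover is lifted off its seat by more than 12 mm (value of joint cover_lift above 0.012 m).
It fails at once if the plain handle is moved (its end by more than 15 mm) (distance of tip_plain from where it was at the start of the episode above 0.015 m).
It fails at once if the marked handle is moved to shut before the cover is aside (value of joint handle_marked above 0.6 rad and value of joint cover below 0.15 m).
It fails at once if a loose bystander is carried or pushed more than 20 mm (distance of any of coupling, muffler, tape_roll, screw_cup, wrench, dispenser, bit_block from where it was at the start of the episode above 0.02 m).
It also fails if it takes over 43 s, if anything falls off the work surface, if the arm or the gripper's body presses on something with over 40 N, if the wrist force passes 120 N, or if a joint passes its speed limit or range.

### The arm

A 7-joint arm with a two-finger parallel gripper is mounted at the origin on the work surface. World frame = base frame: x ahead of the robot, y to its left, z up, the work surface at z = 0. Lengths are in m, angles in rad, forces in N, time in s.
With the tool pointing down it reaches from about 0.4 to 0.875 m from the base axis. Payload 19.3 kg.
Tool frame: the origin (TCP) lies at the very end of the fingers, on their centre line; the grasp point (between the pads) lies bot.tcp_to_grasp behind it (bot.tcp_to_grasp is the distance from the TCP to the grasp point, in m); z points along the fingers, y is the direction in which the jaws open and shut (so a half turn about z gives the same grasp; the last joint's range is limited). The gripper opens to 85 mm and grips with 20 to 120 N. Pads are 22 mm wide; open, the fingers measure 114 mm over their backs; the gripper's body (76 mm by 85 mm) begins 54 mm behind the grasp point. The pads swing forward as they close: fully open they stand 13 mm farther back than shut.
Start: joints at [-1.183, 0.521, -0.036, 1.599, 0.021, 1.021, -0.113], TCP at [0.276, 0.561, 0.208] pointing down, gripper open.
Joint ranges: [-2.91, 2.91], [-0.3, 2.13], [-1.5, 1.42], [0.17, 2.43], [-1.26, 4.41], [0.16, 1.93], [-2.52, 2.52]. Speed limits (rad/s): [1.89, 1.89, 2.39, 2.39, 3.01, 3.01, 3.01].

### API

Orientations are given as [roll, pitch, yaw] about the fixed x, y, z axes, in that order (R = Rz(yaw) Ry(pitch) Rx(roll)).
In Python, from workcell import bot gives the robot as it stands.
- The arm moves only by the tool servo_tool, never from a script. Its argument "targets" is a list of rows, each a list of 2 entries, a list of its own where there are three numbers: the shift along the tool's x, y, z in units of 0.05 m (1.0 is 0.05 m), then the turn about the tool's z in units of 5 degrees (1.0 is 5 degrees). A call has 1 to 12 rows; each row shifts and turns the commanded pose from where the row before left it, along the tool's axes as they then stand; what a row does not reach is not made up. A row lasts 1/8 s, in which the tool goes at most 62.5 mm and 10.7 degrees, less where a joint would pass 70% of its speed; a pose out of reach is approached as far as the arm can. A call with a number of a shift or a turn outside -1 to 1 is refused whole. A call with a gripper value outside its range is refused whole. "gripper" is the opening, from -1 (shut) to 1 (fully open), so that 0 is half open, set as the call begins (left out, the last holds). The fingers move at their own pace and stop on an object; "newtons" is the grip in N (left out, the last holds). Time passes only in rows, so rows that do not move let the fingers close. It gives the time, the measured TCP pose, the force and the opening at its end, in the units of the state.
- bot.observe(): the state, without advancing time (a new reading comes with each control period).
- bot.grab_frame(name): name is "side" or "top"; returns the picture (420x560x3 uint8, blue, green, red); there is no depth.
- bot.get_calibration(name): a dict with "fx", "fy", "cx", "cy" (pixels), "pose" (4x4, takes a point from camera to world coordinates). Camera axes: x right, y up, looking along -z (the intrinsics and any distortion apply to the point x, -y, -z); pixel columns grow to the right and rows downward; lengths in m; the calibration is good to about 2 mm. A picture is of the moment at which its call begins. get_calibration takes no time and is no camera call.
- bot.job_done(): hands the job in, once; it reports no verdict.
The state is a dict: "clock": time; "qpos": joint angles; "qd": joint speeds; "joint_efforts": joint torques, N m; "position": TCP position; "tool_rot": TCP orientation; "force": force on the tool from outside, world axes, zero at the start; "moment": the same for the moment, N m; "grip_width": finger opening in m.
Only numpy, scipy, OpenCV 4.12 (cv2) and the standard library are available. Lean on these libraries where they do the work, as an engineer would, in place of code of your own. Each camera call takes 0.05 s, during which the arm holds its last target.

## Working session

There is one attempt and no reset: what is moved stays moved. The work goes in short steps, Python scripts to look and compute and a tool call to move; the robot and the scene stay as the last step left them, time stands still between calls to the robot, and variables do not carry over. Pictures are saved under pics/ and viewed, and the job is handed in when it is done.

Besides the shell and the picture viewer there is one more tool, called after ">>>" by a JSON object that holds its "fn" and its "kwargs". servo_tool: Moves the arm, as the interface text tells. Its arguments: {"type":"object","properties":{"targets":{"type":"array","items":{"type":"array"}},"gripper":{"type":"number"},"newtons":{"type":"number"}},"required":["targets"]}

```bash
mkdir -p pics; ls; python3 - <<'E'
from workcell import bot
import cv2
print(bot.observe()); print(bot.tcp_to_grasp)
for n in("top","side"):
    cv2.imwrite(f"pics/{n}0.png",bot.grab_frame(n)); c=bot.get_calibration(n); print(n,c)
E
```

```text
pics
{'clock': 0.0, 'qpos': array([-1.1831802 ,  0.5220033 , -0.03636796,  1.60000467,  0.02118428,
        1.02109396, -0.11278676]), 'qd': array([ 0.00074323, -0.00220893,  0.00140576, -0.00092985,  0.00032059,
        0.00072439, -0.00125429]), 'joint_efforts': array([ 1.23924507e-03, -9.27116132e+01,  1.98057085e+00, -3.69934630e+01,
        1.78530364e-02,  8.15869396e-03,  5.41241718e-06]), 'position': array([0.2760921 , 0.56030699, 0.20753316]), 'tool_rot': array([-3.14046831e+00,  4.67402817e-05,  2.68380671e+00]), 'force': array([-0.24069565,  0.32983371, -0.33357156]), 'moment': array([-0.05481731,  0.01404346,  0.02074488]), 'grip_width': 0.0851092123102099}
0.0187
top {'fx': 401.366037730802, 'fy': 401.366037730802, 'cx': 281.76781465351996, 'cy': 211.06797333046347, 'pose': array([[ 4.70160012e-03,  9.96778735e-01, -8.00627793e-02,
         4.93961045e-01],
       [-9.99988321e-01,  4.77612958e-03,  7.39409669e-04,
         1.11399025e-02],
       [ 1.11941804e-03,  8.00583678e-02,  9.96789549e-01,
         1.15072987e+00],
       [ 0.00000000e+00,  0.00000000e+00,  0.00000000e+00,
         1.00000000e+00]])}
side {'fx': 496.31772020710997, 'fy': 496.31772020710997, 'cx': 280.6956492772761, 'cy': 195.41640478632792, 'pose': array([[ 0.99818654,  0.03901812, -0.04583895,  0.53338983],
       [-0.05983065,  0.55923903, -0.8268446 , -1.03800652],
       [-0.00662699,  0.82808773,  0.56055936,  0.77269626],
       [ 0.        ,  0.        ,  0.        ,  1.        ]])}
```

View pics/top0.png

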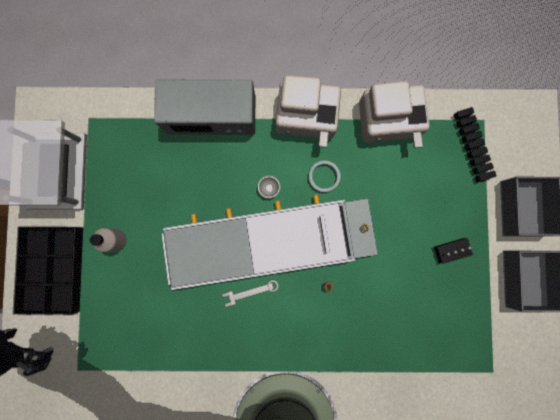

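View pics/side0.png

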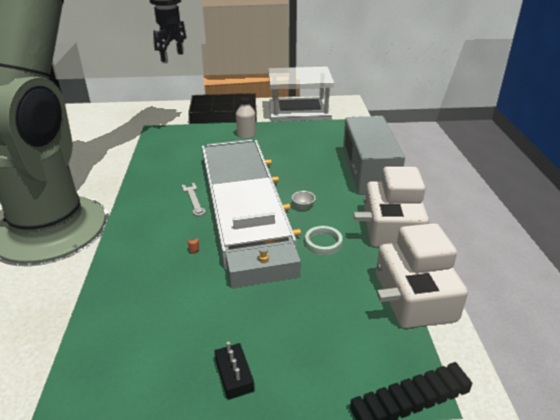

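```bash
cat > h.py <<'E'
import numpy as np, cv2
from workcell import bot
def ray(n,uv):
    c=bot.get_calibration(n);P=c["pose"];u,v=uv
    d=np.array([(u-c["cx"])/c["fx"],-(v-c["cy"])/c["fy"],-1.]);return P[:3,3],P[:3,:3]@d
def onz(n,uv,z):
    o,d=ray(n,uv);return o+d*(z-o[2])/d[2]
def proj(n,p):
    c=bot.get_calibration(n);P=c["pose"];q=P[:3,:3].T@(np.array(p)-P[:3,3])
    return np.array([c["cx"]+c["fx"]*q[0]/-q[2],c["cy"]+c["fy"]*q[1]/q[2]])
def boxframe(p,o,yaw):
    c,s=np.cos(yaw),np.sin(yaw);d=np.array(p)[:2]-o;return np.array([c*d[0]+s*d[1],-s*d[0]+c*d[1]])
E
python3 - <<'E'
from h import *
im=cv2.imread("pics/top0.png")
cv2.imwrite("pics/topz.png",cv2.resize(im[190:300,150:390],None,fx=3.3,fy=3.3,interpolation=cv2.INTER_CUBIC))
s=cv2.imread("pics/side0.png")
cv2.imwrite("pics/sidez.png",cv2.resize(s[130:290,170:350],None,fx=3.5,fy=3.5,interpolation=cv2.INTER_CUBIC))
m=(im.min(2)>200).astype(np.uint8); m[:190]=0;m[300:]=0;m[:,:240]=0;m[:,360:]=0
print(m.sum()); cs,_=cv2.findContours(m,0,2); c=max(cs,key=cv2.contourArea); r=cv2.minAreaRect(c);print(r)
b=cv2.boxPoints(r)
w=np.array([onz("top",p,.058) for p in b]);print(b,w); print([np.linalg.norm(w[i]-w[i-1]) for i in range(4)])
E
```

```text
3251
((296.0770263671875, 237.98785400390625), (54.898826599121094, 91.44605255126953), 81.02737426757812)
[[246.63243 218.00542]
 [336.95947 203.74327]
 [345.5216  257.97028]
 [255.19458 272.23242]] [[ 0.56228989  0.10606174  0.058     ]
 [ 0.60255599 -0.14056387  0.058     ]
 [ 0.45521386 -0.16280935  0.058     ]
 [ 0.4158306   0.08124669  0.058     ]]
[np.float64(0.14854665359787353), np.float64(0.24989108087615244), np.float64(0.1490119586815629), np.float64(0.24721324847921208)]
```

View pics/topz.png

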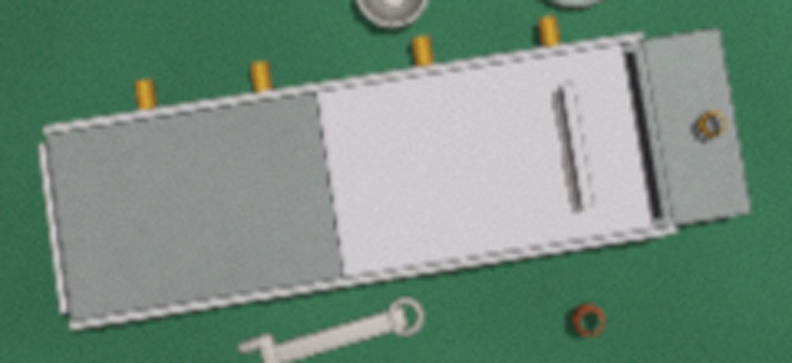

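View pics/sidez.png

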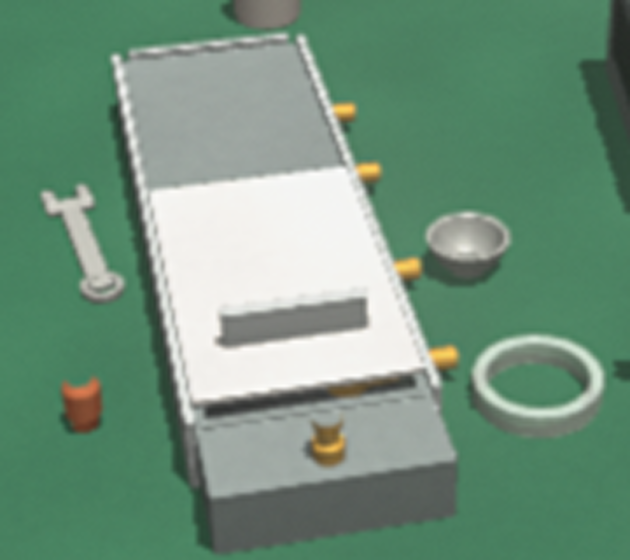

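```bash
python3 - <<'E'
from h import *
f=lambda x,y,z:onz("top",(150+(x+.5)/3.3-.5,190+(y+.5)/3.3-.5),z)[:2]
A=f(45,128,.056);B=f(643,35,.056);C=f(70,327,.056);D=f(675,230,.056)
ya=lambda a,b:np.arctan2(-(a-b)[0],(a-b)[1])
print("yaws",ya(A,B),ya(C,D),"width",np.linalg.norm(A-C),np.linalg.norm(B-D),"len",np.linalg.norm(A-B))
E=f(720,30,.05);F=f(748,213,.05)
yaw=(ya(A,B)+ya(C,D))/2
c,s=np.cos(yaw),np.sin(yaw);ex=np.array([c,s]);ey=np.array([-s,c])
print("end dir",np.linalg.norm(E-F),np.arctan2((E-F)[1],(E-F)[0]))
# origin
endm=(E+F)/2
yend=ey@endm; xm=np.mean([ex@q for q in(A,B,C,D)])
print("ledge x",ex@E,ex@F,"railx",[ex@q for q in(A,B,C,D)],"far y",ey@A,ey@C,"ledge end y",yend)
o=ey*(yend+.198)+ex*(xm+.005); print("yaw",yaw,"o",o, "far y rel",ey@(A-o),ey@(C-o))
for n,p,z in(("cov",(318,92),.058),("cov",(343,277),.058),("plate-y",(622,47),.058),("plate-y",(654,225),.058),("rib",(560,90),.087),("rib",(577,210),.087),("rib",(573,85),.087),("rib",(592,207),.087),("coupling",(710,125),.082),("muffler",(588,320),.04)):
    print(n,f(*p,z),boxframe(f(*p,z),o,yaw))
print(np.degrees(yaw))
# side-view check of ribs top corners z=.087 from zoom
g=lambda x,y,z:onz("side",(170+(x+.5)/3.5-.5,130+(y+.5)/3.5-.5),z)[:2]
for p in((220,312),(366,295)): print("side rib top near", boxframe(g(*p,.087),o,yaw))
for p in((205,490),(455,462)): print("side ledge", boxframe(g(*p,.05),o,yaw))
E
```

```text
yaws 0.1595957505008406 0.16225062387108258 width 0.16418787258929693 0.16285560558174594 len 0.5010210213233091
end dir 0.15354628777172116 0.1388963171449338
ledge x 0.5732788462308083 0.4197698059776241 railx [np.float64(0.5793208043368095), np.float64(0.578655730848408), np.float64(0.4151382788556734), np.float64(0.41580368246697935)] far y 0.2433875809072078 0.2447126590314223 ledge end y -0.3212859955064977
yaw 0.1609231871859616 o [ 0.51549477 -0.04122109] far y rel 0.3666735764137055 0.36799865453792
cov [0.56358003 0.10776037] [0.07133522 0.13935191]
cov [0.41217909 0.08553562] [-0.08167064  0.14167321]
plate-y [ 0.60215734 -0.1437813 ] [ 0.06910971 -0.11512101]
plate-y [ 0.45561141 -0.16906998] [-0.07959482 -0.11660197]
rib [ 0.56427474 -0.08953482] [ 0.04040844 -0.0555055 ]
rib [ 0.4682557 -0.1028513] [-0.05650371 -0.05326484]
rib [ 0.56835853 -0.10001331] [ 0.04276051 -0.06650294]
rib [ 0.47069697 -0.1148497 ] [-0.05601647 -0.06549938]
coupling [ 0.5368793  -0.21099275] [-0.00609419 -0.1710046 ]
muffler [ 0.37645647 -0.11665976] [-0.1493294  -0.05218594]
9.220219451549331
side rib top near [-0.05394727 -0.0658224 ]
side rib top near [ 0.04371832 -0.06921846]
side ledge [-0.08349271 -0.19362638]
side ledge [ 0.07098086 -0.20344255]
```

>>> {"fn": "servo_tool", "kwargs": {"targets": [[[0, 0, 0], -1], [[0, 0, 0], -1], [[0, 0, 0], -1], [[0, 0, 0], -1], [[0, 0, 0], -1], [[0, 0, 0], -1], [[0, 0, 0], -1], [[0, 0, 0], -0.09], [[0, 0, 0], 0]], "gripper": -1}}

```text
clock: 1.23
position: [0.2763, 0.5605, 0.2079]
tool_rot: [-3.141, -0.0, -2.983]
force: [1.3, 0.5, -0.6]
grip_width: 0.0003
```

```bash
cat >> h.py <<'E'
from scipy.spatial.transform import Rotation as Ro
O=np.array([0.5155,-0.0412]);YAW=0.161
EX=np.array([np.cos(YAW),np.sin(YAW)]);EY=np.array([-np.sin(YAW),np.cos(YAW)])
def world(bx,by): return O+bx*EX+by*EY
def status(tb=None,z=None):
    s=bot.observe();p=s["position"];R=Ro.from_euler("xyz",s["tool_rot"]).as_matrix()
    print("t",s["clock"],"pos",p.round(4),"box",boxframe(p,O,YAW).round(4),"z",p[2].round(4),"rot",np.degrees(s["tool_rot"]).round(2),"F",s["force"].round(1),"w",s["grip_width"])
    b=boxframe(s["force"],np.zeros(2),YAW);print("Fbox",b.round(1))
    if tb is not None:
        t=np.append(world(*tb),z);print("units",(R.T@(t-p)/.05).round(2),"turn",np.degrees(s["tool_rot"][2]-YAW-np.pi)/5)
E
python3 -c "
from h import *
status((-.005,-.100),.208)"
```

```text
t 1.225 pos [0.2763 0.5605 0.2079] box [-0.1397  0.6323] z 0.2079 rot [-1.7999e+02 -1.0000e-02 -1.7089e+02] F [ 1.3  0.5 -0.6] w 0.0002931502553585941
Fbox [1.4 0.3]
units [ -2.72 -14.64   0.  ] turn -72.02236915671331
```

>>> {"fn": "servo_tool", "kwargs": {"targets": [[[-0.22, -0.5, 0], 0], [[-0.22, -1, 0], 0], [[-0.22, -1, 0], 0], [[-0.22, -1, 0], 0], [[-0.22, -1, 0], 0], [[-0.22, -1, 0], 0], [[-0.22, -1, 0], 0], [[-0.22, -1, 0], 0], [[-0.22, -1, 0], 0], [[-0.22, -1, 0], 0], [[-0.22, -1, 0], 0], [[-0.22, -1, 0], 0]]}}

```text
clock: 2.72
position: [0.4991, 0.0127, 0.2083]
tool_rot: [3.142, 0.0, -2.982]
force: [0.4, 0.9, 0.5]
grip_width: 0.0002
```

>>> {"fn": "servo_tool", "kwargs": {"targets": [[[-0.08, -1, 0], 0], [[0, -1, 0], 0], [[0, -0.8, 0], 0], [[0, -0.34, 0], 0], [[0, 0, 0], 0], [[0, 0, 0], 0]]}}

```text
clock: 3.48
position: [0.5278, -0.1387, 0.2081]
tool_rot: [3.141, -0.0, -2.98]
force: [0.4, -0.2, 0.1]
grip_width: -0.0005
```

```bash
python3 -c "
from h import *
status((-.005,-.100),.066)"
```

```text
t 3.475 pos [ 0.5278 -0.1387  0.2081] box [-0.0035 -0.0982] z 0.2081 rot [ 179.97   -0.   -170.72] F [ 0.4 -0.2  0.1] w -0.0005061299541090916
Fbox [ 0.4 -0.2]
units [ 0.03 -0.04  2.84] turn -71.98977144813648
```

>>> {"fn": "servo_tool", "kwargs": {"targets": [[[0, 0, 0.5], 0], [[0, 0, 0.8], 0], [[0, 0, 0.7], 0], [[0, 0, 0.4], 0], [[0, 0, 0.3], 0], [[0, 0, 0.1], 0], [[0, 0, 0], 0], [[0, 0, 0], 0]]}}

```text
clock: 4.47
position: [0.5282, -0.1402, 0.0688]
tool_rot: [-3.141, 0.001, -2.981]
force: [-0.7, -0.6, 0.2]
grip_width: -0.0003
```

```bash
python3 -c "
from h import *
status((-.005,.147),.066)
cv2.imwrite('pics/s1.png',cv2.resize(bot.grab_frame('side')[100:300,120:380],None,fx=3,fy=3))"
```

```text
t 4.475 pos [ 0.5282 -0.1402  0.0688] box [-0.0033 -0.0997] z 0.0688 rot [-1.7998e+02  6.0000e-02 -1.7078e+02] F [-0.7 -0.6  0.2] w -0.0003470759479517602
Fbox [-0.8 -0.4]
units [0.03 4.93 0.05] turn -72.0010511858823
```

View pics/s1.png

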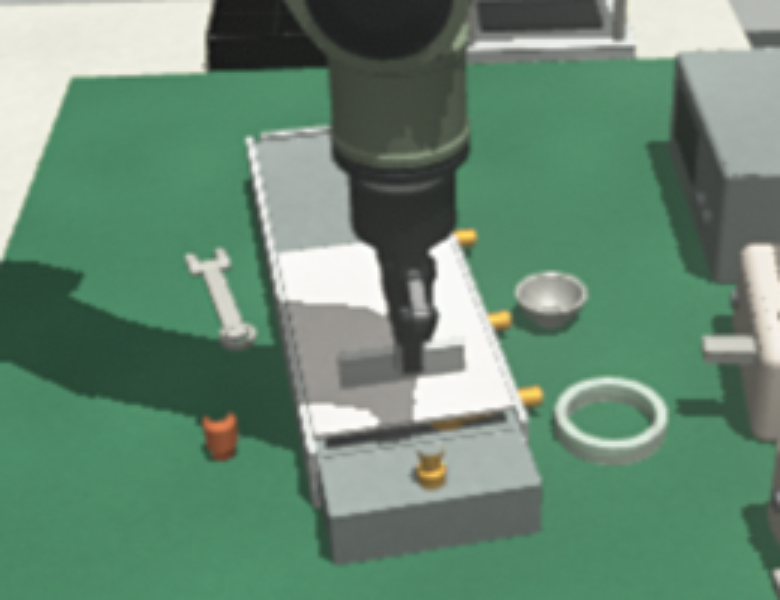

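>>> {"fn": "servo_tool", "kwargs": {"targets": [[[0, 0.1, 0], 0], [[0, 0.1, 0], 0], [[0, 0.15, 0], 0], [[0, 0.15, 0], 0], [[0, 0.2, 0], 0], [[0, 0.2, 0], 0], [[0, 0.2, 0], 0], [[0, 0.2, 0], 0]]}}

```text
clock: 5.52
position: [0.5172, -0.0752, 0.0681]
tool_rot: [3.142, -0.0, -2.981]
force: [0.1, 1.3, -0.6]
grip_width: -0.0001
```

```bash
python3 -c "
from h import *
status((-.005,.147),.068)
cv2.imwrite('pics/s2.png',cv2.resize(bot.grab_frame('side')[100:300,120:380],None,fx=3,fy=3))"
```

```text
t 5.525 pos [ 0.5172 -0.0752  0.0681] box [-0.0038 -0.0339] z 0.0681 rot [ 180.     -0.   -170.77] F [ 0.1  1.3 -0.6] w -8.51306144597416e-05
Fbox [0.4 1.3]
units [0.02 3.62 0.  ] turn -71.99944513063771
```

View pics/s2.png

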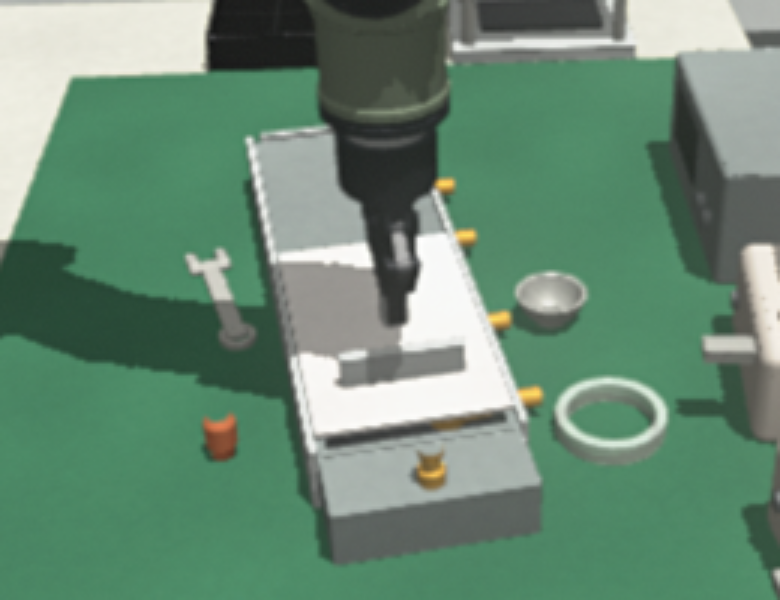

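```bash
python3 -c "
from h import *
for p in((.5282,-.1402,.0688),(.5172,-.0752,.0681)):
  q=proj('side',p); print(q,(q-[120,100])*3)
for b in (-.067,-.056):
  for z in(.058,.087):print(b,z,[((proj('side',[*world(x,b),z])-[120,100])*3).round() for x in(-.055,.045)])
im=bot.grab_frame('top');cv2.imwrite('pics/t2.png',cv2.resize(im[170:310,140:400],None,fx=3,fy=3))
print((proj('top',(.5172,-.0752,.0681))-[140,170])*3)
"
```

```text
[257.0159601  230.78478893] [411.04788029 392.35436679]
[251.88501424 214.45501254] [395.65504273 343.36503762]
-0.067 0.058 [array([339., 387.]), array([464., 370.])]
-0.067 0.087 [array([336., 357.]), array([464., 340.])]
-0.056 0.058 [array([337., 379.]), array([461., 361.])]
-0.056 0.087 [array([334., 349.]), array([461., 332.])]
[520.23900107 194.39965656]
```

View pics/t2.png

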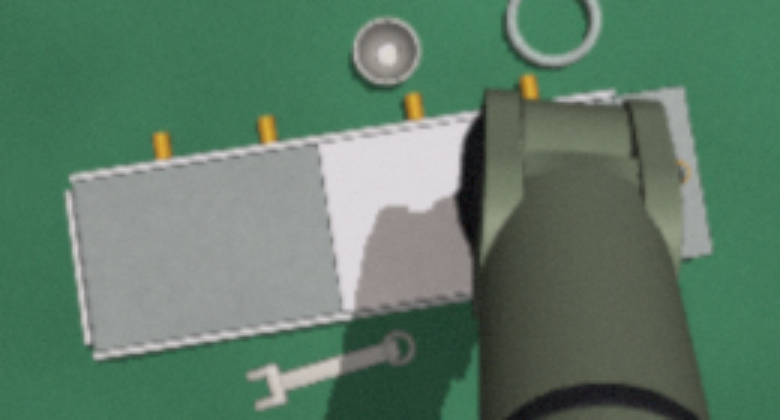

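The finger tip appears about 20 mm higher in the side view than the reported TCP: it shows at (397,323) against a projected (396,343). It passed over the rib without touching. I'll go back and descend in small steps, watching the force.

>>> {"fn": "servo_tool", "kwargs": {"targets": [[[0, 0, -0.5], 0], [[0, 0, -0.2], 0], [[0, -0.6, 0], 0], [[0, -0.7, 0], 0], [[0, 0, 0], 0], [[0, 0, 0.4], 0], [[0, 0, 0.3], 0], [[0, 0, 0.1], 0], [[0, 0, 0.1], 0], [[0, 0, 0], 0]]}}

```text
clock: 6.88
position: [0.5278, -0.14, 0.0581]
tool_rot: [3.142, -0.0, -2.981]
force: [-0.3, -0.5, -0.2]
grip_width: -0.0002
```

```bash
python3 -c "
from h import *
status((-.005,.147),.05)
im=bot.grab_frame('side')
cv2.imwrite('pics/s3.png',cv2.resize(im[170:270,200:320],None,fx=6,fy=6,interpolation=cv2.INTER_CUBIC))
print((proj('side',bot.observe()['position'])-[200,170])*6)"
```

```text
t 6.875 pos [ 0.5278 -0.14    0.0581] box [-0.0037 -0.0995] z 0.0581 rot [ 1.8000e+02 -1.0000e-02 -1.7077e+02] F [-0.3 -0.5 -0.2] w -0.0002445037099980617
Fbox [-0.4 -0.5]
units [0.02 4.93 0.16] turn -71.9991387365384
[342.17431269 386.16977136]
```

View pics/s3.png

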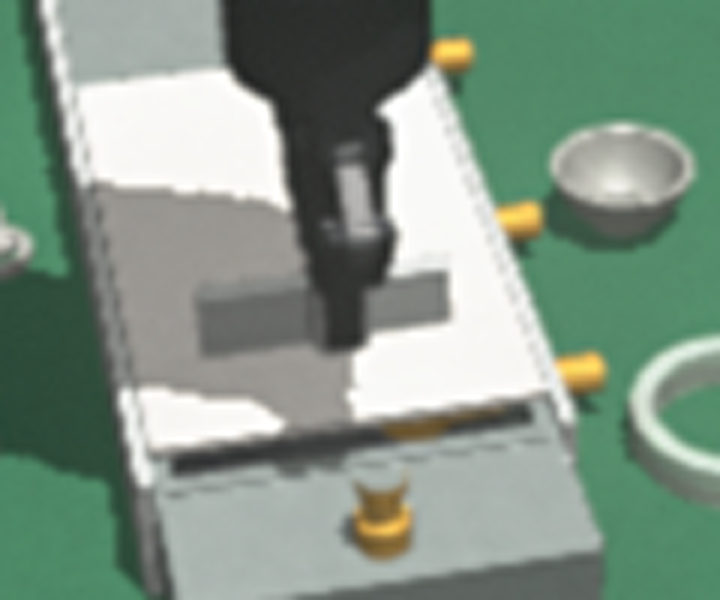

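The tip is at zoom pixel (342,350), in front of the rib and still about 17 mm above the plate. I'll go 10 mm lower, then push.

>>> {"fn": "servo_tool", "kwargs": {"targets": [[[0, 0, 0.1], 0], [[0, 0, 0.1], 0], [[0, 0, 0], 0], [[0, 0.15, 0], 0], [[0, 0.15, 0], 0], [[0, 0.15, 0], 0], [[0, 0.15, 0], 0], [[0, 0.15, 0], 0]]}}

```text
clock: 7.92
position: [0.5218, -0.1027, 0.0482]
tool_rot: [-3.141, 0.0, -2.981]
force: [0.7, -2.7, 0.3]
grip_width: -0.0003
```

```bash
python3 -c "
from h import *
status((-.005,.147),.048)
im=bot.grab_frame('side')
cv2.imwrite('pics/s4.png',cv2.resize(im[170:270,200:320],None,fx=6,fy=6,interpolation=cv2.INTER_CUBIC))"
```

```text
t 7.925 pos [ 0.5218 -0.1027  0.0482] box [-0.0037 -0.0617] z 0.0482 rot [-1.7999e+02  1.0000e-02 -1.7078e+02] F [ 0.7 -2.7  0.3] w -0.0003279338012967709
Fbox [ 0.2 -2.8]
units [0.03 4.17 0.  ] turn -72.0017790965222
```

View pics/s4.png

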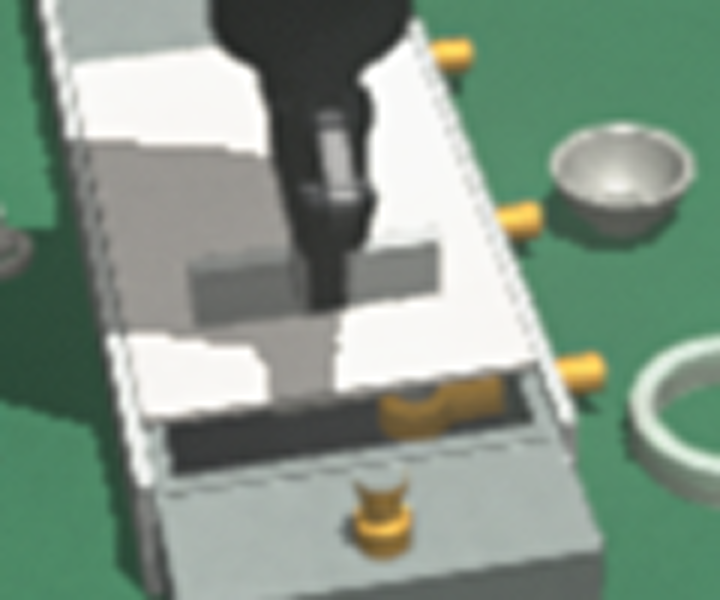

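>>> {"fn": "servo_tool", "kwargs": {"targets": [[[0, 0.25, 0], 0], [[0, 0.3, 0], 0], [[0, 0.35, 0], 0], [[0, 0.35, 0], 0], [[0, 0.35, 0], 0], [[0, 0.35, 0], 0], [[0, 0.35, 0], 0], [[0, 0.35, 0], 0], [[0, 0.3, 0], 0], [[0, 0.3, 0], 0], [[0, 0.2, 0], 0], [[0, 0.1, 0], 0]]}}

```text
clock: 9.48
position: [0.4931, 0.0727, 0.048]
tool_rot: [3.142, -0.0, -2.98]
force: [0.8, -2.8, 0.5]
grip_width: -0.0002
```

```bash
python3 -c "
from h import *
status((-.005,.147),.048)
im=bot.grab_frame('side')
cv2.imwrite('pics/s5.png',cv2.resize(im[120:290,150:350],None,fx=4,fy=3.5,interpolation=cv2.INTER_CUBIC))"
```

```text
t 9.475 pos [0.4931 0.0727 0.048 ] box [-0.0038  0.116 ] z 0.048 rot [ 1.8000e+02 -1.0000e-02 -1.7075e+02] F [ 0.8 -2.8  0.5] w -0.0001825728141256823
Fbox [ 0.3 -2.9]
units [0.02 0.62 0.  ] turn -71.9958590098012
```

View pics/s5.png

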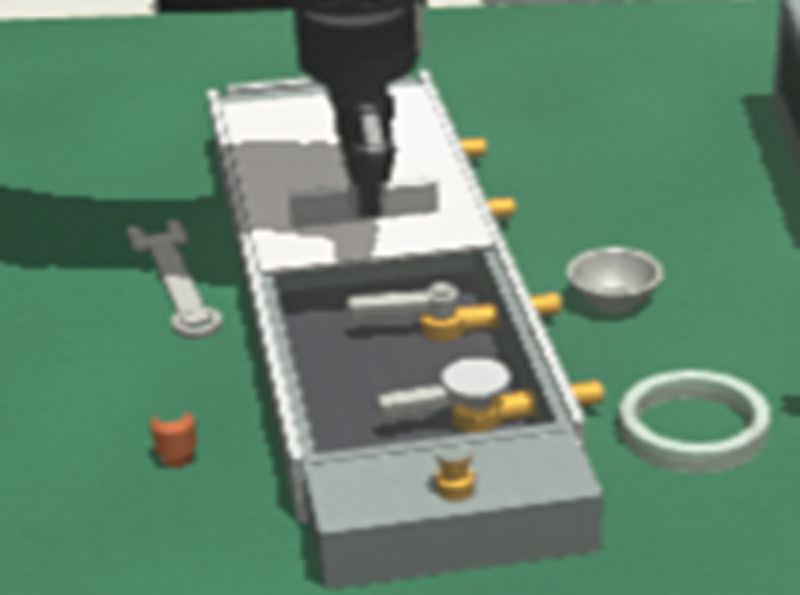

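>>> {"fn": "servo_tool", "kwargs": {"targets": [[[0, 0.1, 0], 0], [[0, 0.1, 0], 0], [[0, 0.1, 0], 0], [[0, 0.1, 0], 0], [[0, 0.06, 0], 0], [[0, 0, 0], 0]]}}

```text
clock: 10.28
position: [0.4896, 0.0952, 0.0481]
tool_rot: [3.141, 0.0, -2.98]
force: [-0.6, -0.7, -0.3]
grip_width: -0.0004
```

```bash
python3 -c "
from h import *
status((-.005,.147),.048)
im=bot.grab_frame('side')
cv2.imwrite('pics/s6.png',cv2.resize(im[120:290,150:350],None,fx=4,fy=3.5,interpolation=cv2.INTER_CUBIC))"
```

```text
t 10.275 pos [0.4896 0.0952 0.0481] box [-0.0037  0.1388] z 0.0481 rot [ 1.7999e+02  1.0000e-02 -1.7075e+02] F [-0.6 -0.7 -0.3] w -0.00036376985508002616
Fbox [-0.7 -0.6]
units [0.03 0.16 0.  ] turn -71.99564443177809
```

View pics/s6.png

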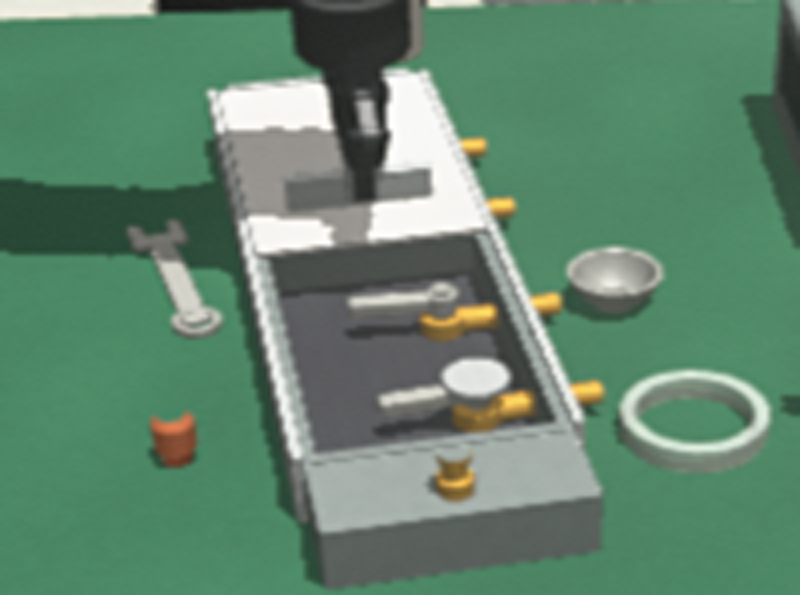

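>>> {"fn": "servo_tool", "kwargs": {"targets": [[[0, 0.06, 0], 0], [[0, 0.06, 0], 0], [[0, 0.04, 0], 0], [[0, 0, 0], 0]]}}

```text
clock: 10.82
position: [0.4885, 0.1018, 0.0481]
tool_rot: [-3.141, 0.0, -2.981]
force: [2.1, -6.6, 0.2]
grip_width: -0.0003
```

```bash
python3 -c "
from h import *
status((-.005,.147),.048)"
```

```text
t 10.825 pos [0.4885 0.1018 0.0481] box [-0.0037  0.1455] z 0.0481 rot [-179.94    0.   -170.83] F [ 2.1 -6.6  0.2] w -0.0002806257322087512
Fbox [ 1.  -6.8]
units [0.03 0.03 0.  ] turn -72.01031557753318
```

>>> {"fn": "servo_tool", "kwargs": {"targets": [[[0, -0.3, 0], 0], [[0, -0.2, -0.3], 0], [[0, 0, -0.7], 0], [[0, -0.5, -0.5], 0], [[0, -0.8, -0.3], 0], [[0, -0.9, 0], 0], [[0, -0.9, 0], 0], [[0, -0.7, 0], 0], [[0, -0.3, 0], 0], [[0, 0, 0], 0]]}}

```text
clock: 12.08
position: [0.5251, -0.1249, 0.1386]
tool_rot: [3.142, 0.0, -2.982]
force: [1.0, -0.1, -0.1]
grip_width: 0.0
```

```bash
python3 -c "
from h import *
status((-.016,-.09),.048)
im=bot.grab_frame('side');cv2.imwrite('pics/s7raw.png',im)
cv2.imwrite('pics/s7.png',cv2.resize(im[130:290,170:350],None,fx=4,fy=3.7,interpolation=cv2.INTER_CUBIC))"
```

```text
t 12.075 pos [ 0.5251 -0.1249  0.1386] box [-0.004  -0.0842] z 0.1386 rot [ 1.8000e+02  2.0000e-02 -1.7087e+02] F [ 1.  -0.1 -0.1] w 1.048090516417746e-05
Fbox [ 0.9 -0.2]
units [ 0.24 -0.12  1.81] turn -72.01883417021921
```

View pics/s7.png

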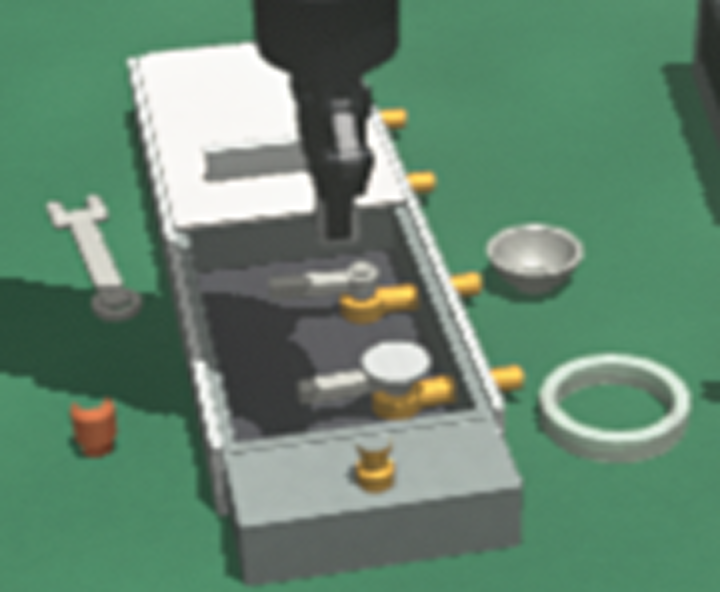

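```bash
python3 -c "
from h import *
g=lambda x,y,z:boxframe(onz('side',(150+(x+.5)/4-.5,120+(y+.5)/3.5-.5),z),O,YAW).round(4)
print('disc',g(476,377,.046),'tip top',g(383,395,.040),'tip low corner',g(383,410,.030),'plain tip',g(351,300,.04),'plain piv',g(443,291,.045))
print('cover -y edge',g(262,253,.055),g(482,232,.055))"
```

```text
disc [ 0.0305 -0.0643] tip top [-0.0258 -0.0636] tip low corner [-0.0268 -0.0672] plain tip [-0.0277  0.0514] plain piv [0.0306 0.0422]
cover -y edge [-0.0776  0.1037] [0.068 0.099]
```

>>> {"fn": "servo_tool", "kwargs": {"targets": [[[0.12, -0.1, 0], 0], [[0.12, -0.1, 0.4], 0], [[0, 0, 0.7], 0], [[0, 0, 0.5], 0], [[0, 0, 0.3], 0], [[0, 0, 0], 0], [[0, 0, 0], 0]]}}

```text
clock: 13.0
position: [0.5154, -0.1361, 0.0439]
tool_rot: [-3.141, 0.001, -2.98]
force: [0.9, 0.0, -0.0]
grip_width: 0.0001
```

```bash
python3 -c "
from h import *
status((-.016,-.094),.006)
im=bot.grab_frame('side')
cv2.imwrite('pics/s8.png',cv2.resize(im[130:290,170:350],None,fx=4,fy=3.7,interpolation=cv2.INTER_CUBIC))"
```

```text
t 13.0 pos [ 0.5154 -0.1361  0.0439] box [-0.0153 -0.0936] z 0.0439 rot [-1.7998e+02  5.0000e-02 -1.7077e+02] F [ 0.9  0.  -0. ] w 7.620380813736111e-05
Fbox [ 0.9 -0.1]
units [ 0.01 -0.01  0.76] turn -71.99873045681312
```

View pics/s8.png

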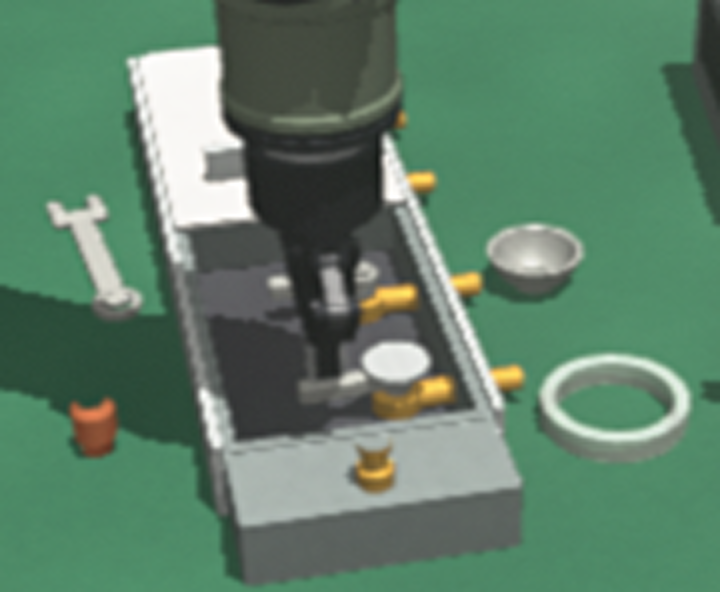

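```bash
python3 -c "
from h import *
f=lambda p:((proj('side',p)-[170,130])*[4,3.7]).round()
for y in(-.108,-.0936,-.079):
  for z in(.044,.062,.07,.08):print(y,z,f([*world(-.0153,y),z]))
print('handle pt',f([*world(-.0153,-.06),.04]),f([*world(.03,-.06),.046]),f([*world(.03,.05),.045]))
print(f([*world(-.005,.132),.058]),f([*world(-.055,.160),.087]),f([*world(-.055,.160),.058]))
"
python3 - <<'E'
import cv2
im=cv2.imread('pics/s8.png');cv2.imwrite('pics/s8z.png',cv2.resize(im[220:440,220:480],None,fx=3,fy=2.7))
E
```

```text
-0.108 0.044 [332. 415.]
-0.108 0.062 [330. 392.]
-0.108 0.07 [330. 382.]
-0.108 0.08 [329. 369.]
-0.0936 0.044 [327. 401.]
-0.0936 0.062 [326. 378.]
-0.0936 0.07 [326. 368.]
-0.0936 0.08 [325. 355.]
-0.079 0.044 [323. 387.]
-0.079 0.062 [322. 364.]
-0.079 0.07 [321. 354.]
-0.079 0.08 [321. 341.]
handle pt [318. 374.] [392. 356.] [358. 263.]
[284. 192.] [201. 146.] [204. 180.]
```

View pics/s8z.png

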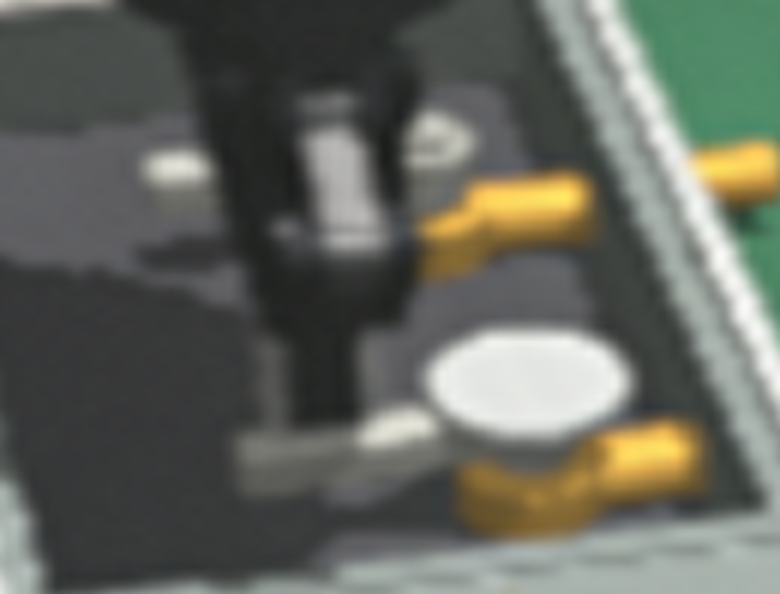

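>>> {"fn": "servo_tool", "kwargs": {"targets": [[[0, 0, 0.3], 0], [[0, 0, 0.3], 0], [[0, 0, 0.16], 0], [[0, 0, 0], 0], [[0, 0, 0], 0]]}}

```text
clock: 13.68
position: [0.5151, -0.1362, 0.0052]
tool_rot: [-3.141, 0.0, -2.981]
force: [-0.4, -0.7, -0.8]
grip_width: 0.0002
```

```bash
python3 -c "
from h import *
status((-.016,-.094),.0)
im=bot.grab_frame('side')
cv2.imwrite('pics/s9.png',cv2.resize(im[190:250,220:300],None,fx=9,fy=9,interpolation=cv2.INTER_CUBIC))
f=lambda p:((proj('side',p)-[220,190])*9).round()
for y in(-.108,-.0936,-.079):
  for z in(.006,.016,.026,.036):print(y,z,f([*world(-.0153,y),z]))
"
```

```text
t 13.675 pos [ 0.5151 -0.1362  0.0052] box [-0.0157 -0.0937] z 0.0052 rot [-1.7999e+02  1.0000e-02 -1.7079e+02] F [-0.4 -0.7 -0.8] w 0.0001551743226090108
Fbox [-0.5 -0.6]
units [ 0.01 -0.01  0.1 ] turn -72.00273798674355
-0.108 0.006 [302. 583.]
-0.108 0.016 [300. 553.]
-0.108 0.026 [299. 524.]
-0.108 0.036 [297. 494.]
-0.0936 0.006 [292. 548.]
-0.0936 0.016 [291. 518.]
-0.0936 0.026 [289. 489.]
-0.0936 0.036 [288. 459.]
-0.079 0.006 [283. 513.]
-0.079 0.016 [281. 483.]
-0.079 0.026 [280. 454.]
-0.079 0.036 [278. 424.]
```

View pics/s9.png

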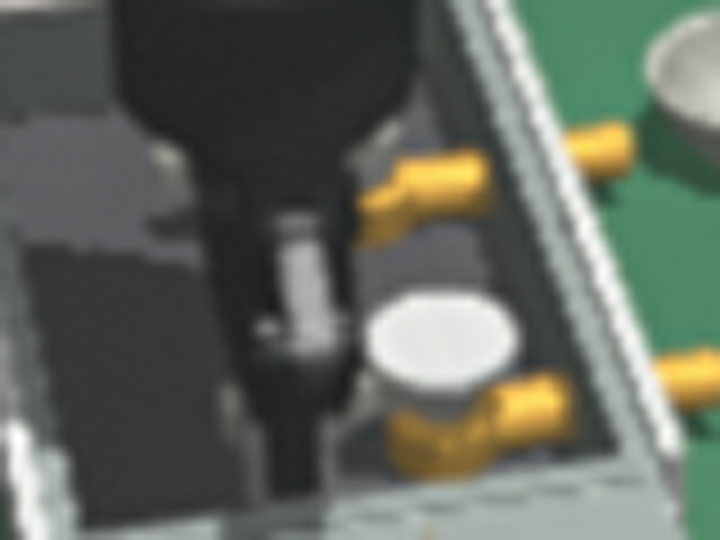

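>>> {"fn": "servo_tool", "kwargs": {"targets": [[[0, 0, 0.12], 0], [[0, 0, 0.12], 0], [[0, 0, 0], 0], [[0, 0.1, 0], 0], [[0, 0.1, 0], 0], [[0, 0.1, 0], 0], [[0, 0.1, 0], 0], [[0, 0, 0], 0]]}}

```text
clock: 14.72
position: [0.5113, -0.1162, -0.0068]
tool_rot: [-3.141, -0.001, -2.981]
force: [-0.3, -1.9, 1.2]
grip_width: -0.0001
```

```bash
python3 -c "
from h import *
status((-.016,-.094),.0)
im=bot.grab_frame('side')
cv2.imwrite('pics/s10.png',cv2.resize(im[190:250,220:300],None,fx=9,fy=9,interpolation=cv2.INTER_CUBIC))
"
```

```text
t 14.725 pos [ 0.5113 -0.1162 -0.0068] box [-0.0162 -0.0734] z -0.0068 rot [-1.7999e+02 -4.0000e-02 -1.7077e+02] F [-0.3 -1.9  1.2] w -8.212174746037126e-05
Fbox [-0.6 -1.9]
units [-0.   -0.41 -0.14] turn -71.99936780499186
```

View pics/s10.png

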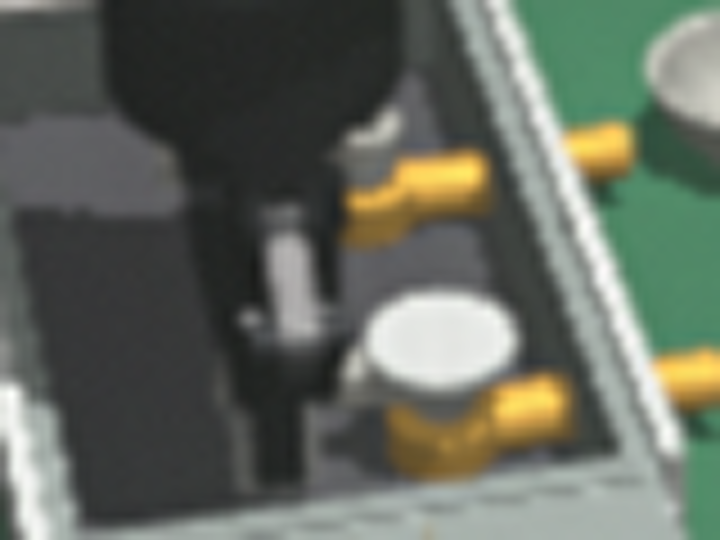

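```bash
python3 -c "
from h import *
P=np.array([.03,-.06]);r=.046
prev=None
for th in [0.1,.15,.2,.25]+list(np.arange(.35,1.66,.1))+[1.65]:
  h=np.array([-np.cos(th),np.sin(th)]);n=np.array([np.sin(th),np.cos(th)])
  c=P+r*h-(.006+.011*np.sin(th)+.0145*abs(np.cos(th)))*n
  print(round(th,2),c.round(4), None if prev is None else (np.array([-(c-prev)[0],(c-prev)[1]])/.05).round(2)); prev=c
"
```

```text
0.1 [-0.0179 -0.0768] None
0.15 [-0.0188 -0.0749] [0.02 0.04]
0.2 [-0.0195 -0.0728] [0.02 0.04]
0.25 [-0.0202 -0.0707] [0.01 0.04]
0.35 [-0.0212 -0.0662] [0.02 0.09]
0.45 [-0.0218 -0.0615] [0.01 0.09]
0.55 [-0.0218 -0.0565] [0.  0.1]
0.65 [-0.0213 -0.0514] [-0.01  0.1 ]
0.75 [-0.0201 -0.0463] [-0.02  0.1 ]
0.85 [-0.0183 -0.0412] [-0.04  0.1 ]
0.95 [-0.0158 -0.0362] [-0.05  0.1 ]
1.05 [-0.0126 -0.0314] [-0.06  0.1 ]
1.15 [-0.0088 -0.027 ] [-0.08  0.09]
1.25 [-0.0044 -0.023 ] [-0.09  0.08]
1.35 [ 0.0005 -0.0195] [-0.1   0.07]
1.45 [ 0.0059 -0.0166] [-0.11  0.06]
1.55 [ 0.0117 -0.0144] [-0.12  0.04]
1.65 [ 0.0156 -0.0127] [-0.08  0.03]
1.65 [ 0.0156 -0.0127] [-0.  0.]
```

>>> {"fn": "servo_tool", "kwargs": {"targets": [[[0.02, 0.05, 0], 0], [[0.04, 0.09, 0], 0], [[0.03, 0.09, 0], 0], [[0.01, 0.1, 0], 0], [[0, 0.1, 0], 0], [[-0.02, 0.1, 0], 0], [[-0.04, 0.1, 0], 0], [[0, 0, 0], 0]]}}

```text
clock: 15.78
position: [0.5048, -0.085, -0.0069]
tool_rot: [3.141, 0.0, -2.98]
force: [0.2, -1.0, 0.1]
grip_width: 0.0
```

```bash
python3 -c "
from h import *
status((.0156,-.0127),-.0068)
im=bot.grab_frame('side')
cv2.imwrite('pics/s11.png',cv2.resize(im[190:250,220:300],None,fx=9,fy=9,interpolation=cv2.INTER_CUBIC))
"
```

```text
t 15.775 pos [ 0.5048 -0.085  -0.0069] box [-0.0175 -0.0415] z -0.0069 rot [ 179.98    0.   -170.74] F [ 0.2 -1.   0.1] w 3.085505853294543e-05
Fbox [ 0.1 -1. ]
units [-0.66  0.58 -0.  ] turn -71.99264120122969
```

View pics/s11.png

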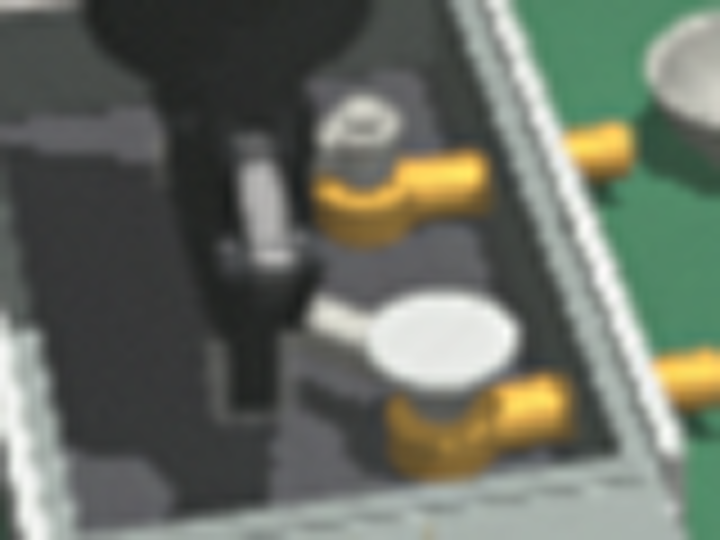

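>>> {"fn": "servo_tool", "kwargs": {"targets": [[[-0.04, 0.1, 0], 0], [[-0.06, 0.1, 0], 0], [[-0.08, 0.09, 0], 0], [[-0.09, 0.08, 0], 0], [[-0.1, 0.07, 0], 0], [[-0.11, 0.06, 0], 0], [[0, 0, 0], 0]]}}

```text
clock: 16.7
position: [0.5246, -0.0563, -0.007]
tool_rot: [3.141, -0.0, -2.98]
force: [0.3, -0.5, -0.5]
grip_width: -0.0001
```

```bash
python3 -c "
from h import *
status((.0156,-.0127),-.0068)
im=bot.grab_frame('side')
cv2.imwrite('pics/s12.png',cv2.resize(im[190:250,220:300],None,fx=9,fy=9,interpolation=cv2.INTER_CUBIC))
"
```

```text
t 16.7 pos [ 0.5246 -0.0563 -0.007 ] box [ 0.0066 -0.0164] z -0.007 rot [ 179.98   -0.   -170.73] F [ 0.3 -0.5 -0.5] w -9.807351792345844e-05
Fbox [ 0.2 -0.5]
units [-0.18  0.07 -0.  ] turn -71.99175969737415
```

View pics/s12.png

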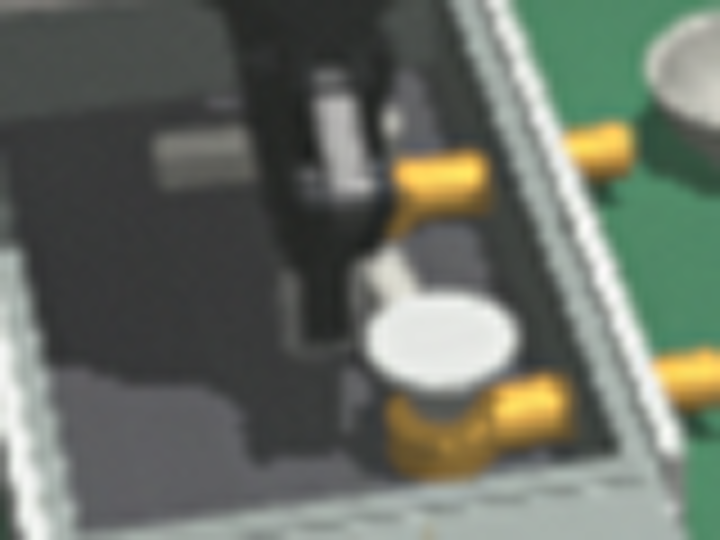

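>>> {"fn": "servo_tool", "kwargs": {"targets": [[[-0.08, 0.02, 0], 0], [[-0.08, 0.02, 0], 0], [[-0.05, 0, 0], 0], [[0, 0, 0], 0]]}}

```text
clock: 17.25
position: [0.5293, -0.0543, -0.0076]
tool_rot: [3.14, -0.01, -2.982]
force: [-28.3, -5.5, 15.5]
grip_width: 0.0002
```

```bash
python3 -c "
from h import *
status((.0156,-.0127),-.0068)"
```

```text
t 17.25 pos [ 0.5293 -0.0543 -0.0076] box [ 0.0115 -0.0152] z -0.0076 rot [ 179.94   -0.56 -170.84] F [-28.3  -5.5  15.5] w 0.00024151477685053856
Fbox [-28.8  -0.9]
units [-0.08  0.05 -0.02] turn -72.01312408597806
```

>>> {"fn": "servo_tool", "kwargs": {"targets": [[[0.15, 0, 0], 0], [[0.3, 0, 0], 0], [[0.3, -0.1, -0.2], 0], [[0, 0, -0.6], 0], [[0, 0, -1], 0], [[0, 0, -1], 0], [[0, 0, -0.8], 0], [[0, 0, 0], 0], [[0, 0, 0], 0]]}}

```text
clock: 18.38
position: [0.4977, -0.0646, 0.1731]
tool_rot: [3.142, 0.0, -2.981]
force: [-0.7, -0.2, -0.2]
grip_width: 0.0004
```

```bash
python3 -c "
from h import *
status((.0156,-.0127),-.0068)
im=bot.grab_frame('side')
cv2.imwrite('pics/s13.png',cv2.resize(im[130:290,170:350],None,fx=4,fy=3.7,interpolation=cv2.INTER_CUBIC))
"
```

```text
t 18.375 pos [ 0.4977 -0.0646  0.1731] box [-0.0213 -0.0203] z 0.1731 rot [ 1.800e+02  1.000e-02 -1.708e+02] F [-0.7 -0.2 -0.2] w 0.00043717130019928213
Fbox [-0.7 -0.1]
units [-0.74  0.15  3.6 ] turn -72.00468827294817
```

View pics/s13.png

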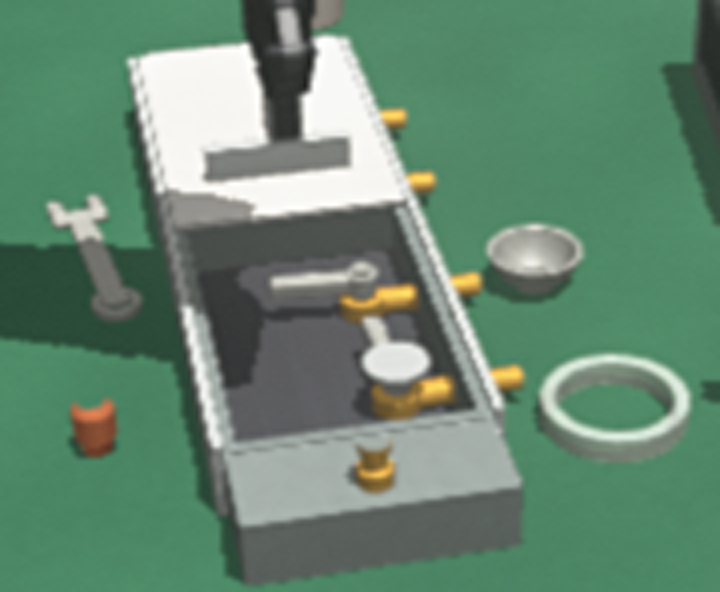

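>>> {"fn": "servo_tool", "kwargs": {"targets": [[[0, 0.5, -0.2], 0], [[0, 0.9, -0.2], 0], [[0, 1, 0], 0], [[0, 1, 0], 0], [[0, 1, 0], 0], [[0, 0.9, 0], 0], [[0, 0.5, 0], 0], [[0, 0, 0], 0], [[0, 0, 0], 0]]}}

```text
clock: 19.55
position: [0.4516, 0.2208, 0.1924]
tool_rot: [-3.141, -0.001, -2.981]
force: [0.1, -0.3, 0.6]
grip_width: 0.0001
```

```bash
python3 -c "
from h import *
status()
im=bot.grab_frame('top');cv2.imwrite('pics/t14raw.png',im)
cv2.imwrite('pics/t14.png',cv2.resize(im[190:300,150:390],None,fx=3.3,fy=3.3,interpolation=cv2.INTER_CUBIC))
cv2.imwrite('pics/t14z.png',cv2.resize(im[195:275,265:365],None,fx=7,fy=7,interpolation=cv2.INTER_CUBIC))
cv2.imwrite('pics/s14raw.png',bot.grab_frame('side'))
"
```

```text
t 19.55 pos [0.4516 0.2208 0.1924] box [-0.0211  0.2689] z 0.1924 rot [-1.7995e+02 -7.0000e-02 -1.7082e+02] F [ 0.1 -0.3  0.6] w 6.0730766339302674e-05
Fbox [ 0.1 -0.3]
```

View pics/t14.png

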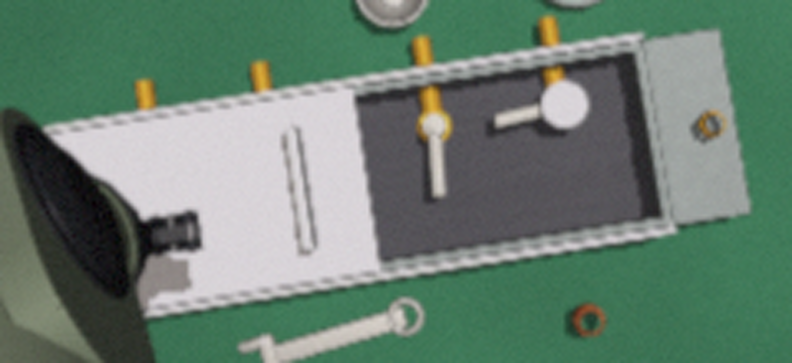

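View pics/t14z.png

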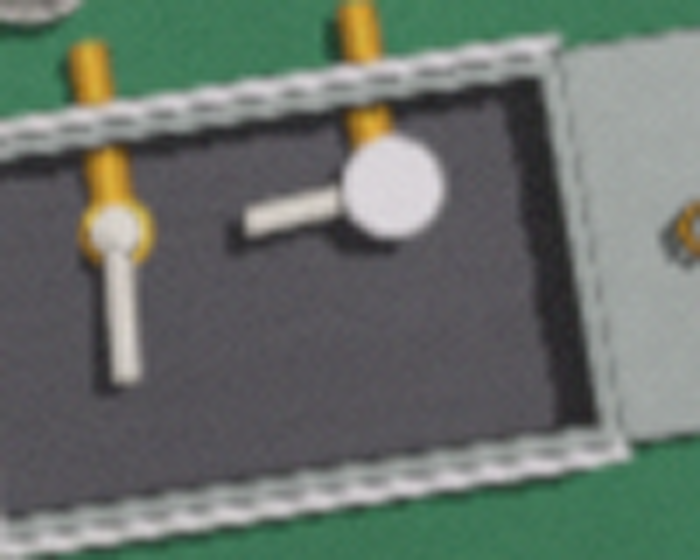

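```bash
python3 -c "
from h import *
g=lambda x,y,z:boxframe(onz('top',(265+(x+.5)/7-.5,195+(y+.5)/7-.5),z),O,YAW)
d=g(393,187,.046);nu=g(114,230,.044);tip=g(246,221,.040);pt=g(126,381,.04)
# bar visible centreline
a=g(330,201,.04);v=tip-a;h=tip-d;pl=nu-d
print(d,nu,tip,pt)
th=lambda v:np.arctan2(v[1],-v[0])
print('handle',th(h),th(v),'pivotline',th(pl),'len',np.linalg.norm(h),'plain',th(pt-nu))
# bar centreline from mask
im=cv2.imread('pics/t14raw.png');m=(im.min(2)>150).astype(np.uint8)
ys,xs=np.nonzero(m[215:232,298:313]);print(len(xs))
pts=np.array([onz('top',(x+298,y+215),.04) for x,y in zip(xs,ys)]);b=np.array([boxframe(p,O,YAW) for p in pts])
vx,vy,_,_=cv2.fitLine(b.astype(np.float32),2,0,.001,.001).ravel();print('fit',vx,vy,np.arctan2(abs(vy),-vx*np.sign(vy)),b.mean(0))
q=lambda x,y,z:boxframe(onz('top',(150+(x+.5)/3.3-.5,190+(y+.5)/3.3-.5),z),O,YAW)
print('cover edge',q(355,95,.058),q(380,265,.058),'rib',q(284,130,.087),q(302,252,.087),q(298,126,.087),q(315,250,.087))
"
```

```text
[ 0.02997922 -0.06154776] [0.03042869 0.04958041] [ 0.02597767 -0.0025549 ] [-0.02886134  0.05413549]
handle 1.5030689879667543 1.4934640102264602 pivotline 1.5748409015792353 len 0.05912841763134506 plain 0.07667648111257885
43
fit 0.08450048 -0.9964234 1.486195 [ 0.0274254  -0.02074688]
cover edge [0.06412399 0.10949457] [-0.07676592  0.11030564] rib [0.04312559 0.16859066] [-0.05523949  0.16866935] [0.04455238 0.15701764] [-0.05528831  0.15820296]
```

```bash
python3 -c "
from h import *
a=cv2.imread('pics/s14raw.png');b=cv2.imread('pics/side0.png')
print([int(cv2.absdiff(a,b)[y0:y1,x0:x1].max()) for x0,x1,y0,y1 in((180,207,230,260),(180,207,180,220),(285,345,185,255),(255,275,245,268),(210,260,340,400),(232,262,100,140))])
bot.job_done();print(bot.observe()['clock'])"
```

```text
[7, 7, 190, 17, 7, 58]
the job is handed in; nothing more can be done
the job is handed in; nothing more can be done
```

I slid the cover to its end stop over the closed half without lifting it. Then I pushed the disc-marked handle (the valve at box y −60 mm) clockwise onto its stop, pulled the arm clear and handed the job in. The clock read 19.55 s at my last reading.

**Checks that agreed**
- **Cover:** The top view puts it at about 0.238 m, from both the plate edge and the rib.
- **Marked handle:** The top view puts it at 1.49–1.50 rad from the box's −x direction, and the tool met about 29 N there. That is far more than the handle's own friction. The valve may sit up to 0.08 rad askew, so I take this as the stop rather than a direct reading of the joint angle.
- **Plain handle:** It sits about 0.08 rad from its open direction, inside its possible starting range. The tool met no force near it. I had no picture of it before the cover was opened.
- **Bystanders:** In the side view, the muffler, wrench, coupling and bit block are unchanged from the start.

**Checks that disagreed or stayed open**
- **Finger height:** The closed finger tips stood about 20–30 mm higher than the reported tool point. My first push passed over the rib without touching it, so I worked lower after that.
- **Upward force:** The last push on the handle also showed about 15 N upwards. I put this down to friction and tool tilt.
- **Cup, tape roll and dispenser:** The picture difference was large around the cup and tape roll (190) and moderate around the dispenser (58). I did not trace either before handing in. The cup and tape patch may include part of the box. The cup and tape roll looked unmoved in the views I looked at after the push, and the tool never went near any of the three.

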